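Show the underside of a fish tin to the label reader

ROBOT

A 6-joint arm with a two-finger parallel gripper is mounted at the origin on a cart in front of the work surface, level with it; the furniture and walls round the work are solid. World frame = base frame: x ahead of the robot, y to its left, z up, the work surface at z = 0. Lengths are in mm, angles in degrees, forces in N, time in s.
With the tool pointing down it reaches from about 350 to 850 mm from the base axis. Payload 8.1 kg.
Tool frame: the origin (TCP) lies midway between the tips of the shut fingers; the grasp point (between the pads) lies 19 mm behind it; z points along the fingers, y is the line along which they close (so a half turn about z gives the same grasp; the last joint's range is limited). The gripper opens to 85 mm and grips with 20 to 120 N. Pads are 22 mm wide; open, the fingers measure 114 mm over their backs; the gripper's body (76 mm by 85 mm) begins 54 mm behind the grasp point. The pads swing forward as they close: fully open they stand 13 mm farther back than shut.
Start: joints at [-76.513, 7.471, 85.268, -0, 87.261, -4.893], TCP at [189.216, -569.388, 231.292] pointing down, gripper open.
Joint ranges: [-169.43, 169.43], [-51.17, 129.36], [1.28, 143.12], [-76.62, 256.62], [0, 156.53], [-152.29, 152.29]. Speed limits (degrees/s): [136.94, 136.94, 159.86, 180, 180, 180].

INTERFACE

Orientations are given as [roll, pitch, yaw] about the fixed x, y, z axes, in that order (R = Rz(yaw) Ry(pitch) Rx(roll)).
In Python, from bench import r gives the robot as it stands.
- The arm moves only by the tool steer_hand, called after "Call:" as name([rows], argument=value, ...), one row to a line, values as JSON. Schema: {"type":"object","properties":{"offsets":{"type":"array","items":{"type":"object","properties":{"rx":{"type":"number"},"ry":{"type":"number"},"rz":{"type":"number"},"x":{"type":"number"},"y":{"type":"number"},"z":{"type":"number"},"aperture":{"type":"number"}},"additionalProperties":false,"required":["aperture"]},"minItems":1,"maxItems":8},"clamp_n":{"type":"number"},"only":{"type":"string"},"quiet":{"type":"boolean"},"lines":{"type":"string"}},"required":["offsets"],"additionalProperties":false}. offsets is a list of rows, 1 to 8 of them, each an object with the fields rx, ry, rz (a rotation vector in parts of the range, where 1.0 means pi rad), x, y, z (the shift in fractions of the full range, 1 being 600 mm), aperture (the finger opening in mm); a field left out counts as zero (the opening has to be given); each row is the pose to reach, as a shift and turn from the pose commanded when the call began, along the tool's axes at that moment; what a row does not reach only later rows make up. A row lasts 1/8 s, in which the tool goes at most 62.5 mm and 10.7 degrees, less where a joint would pass 70% of its speed; a pose out of reach is approached as far as the arm can. The fingers move at their own pace and stop on an object; clamp_n is the grip in N (left out, the last holds). Time passes only in rows, so rows that do not move let the fingers close. The tool returns the time, the measured TCP pose, the force, the opening and the grip force at its end. only (a regular expression) keeps the lines of the reply that match it, lines (a string "A,B") keeps lines A to B, and quiet returns only ok. A shift or turn number past 1, either way, is cut back to 1. Input that does not fit is refused with a message, and nothing moves.
- r.sense(): the state, without advancing time (a new reading comes with each control period).
- r.snapshot(name): name is "scene" or "top" or "wrist"; returns a dict with "pixels" (384x512x3 uint8, blue, green, red), "fx", "fy", "cx", "cy" (pixels), "pose" (4x4, takes a point from camera to world coordinates). Camera axes: x right, y up, looking along -z (the intrinsics and any distortion apply to the point x, -y, -z); pixel columns grow to the right and rows downward; lengths in mm; the calibration is good to about 2 mm. The wrist camera is an equidistant fisheye: a pixel r from the principal point sees the ray r / f radians off the axis. A picture is of the moment at which its call begins. There is no depth.
- r.hand_in(): hands the job in; it is judged then, once.
The state is a dict: "time": time; "joint_pos": joint angles; "qd": joint speeds; "joint_efforts": joint torques, N m; "tool_pos": TCP position; "tcp_rot": TCP orientation; "ft_force": force on the tool from outside, world axes, zero at the start; "wrist_torque": the same for the moment, N m; "finger_gap": finger opening in mm; "grip_force": force on a finger pad.
Only numpy, scipy, OpenCV 4.12 (cv2) and the standard library are available. Lean on these libraries where they do the work, as an engineer would, in place of code of your own. Each camera call takes 0.05 s, during which the arm holds its last target. There are 200 camera calls.

TASK

Uncover the label reader first: take the orange dust cap off its lens and leave it rim-down, fully in the round pocket on the reader's base. Then pick up the flat fish tin and hold it in the air so that its underside squarely faces the lens, centred on it at 10 cm from the glass, with the tin's long side running level, left to right as the lens sees it. Finish while holding it still there; do not let the tin knock the reader, and leave the other things on the worktop where they stand.

Things in the scene. Friction and masses are not known exactly. Their poses are not given: they have to be found in the camera images.
- fish_tin: Flat oblong fish tin, 63 x 105 x 25 mm (width along its x, long side along its y, height along its z), about 0.15 kg, lying lid up on the worktop. Origin: centre of its underside; z points out of the lid. Grasp it across the 63 mm width, from above; draw the arm back before swinging past the wall cabinet, which hangs over the back of the worktop on that side (from x about 0.6 m, 0.47 m up).
- cap: Orange round dust cap, 30 g, loosely over the reader's lens barrel at the start (draw it off along its own z; 10 mm overlap, no catch). Origin: centre of the open rim; z points from the rim to the knob. Hollow skirt 48 mm across; rim to top face 14 mm; on that a plain round knob 18 mm across, 22 mm tall, its end 36 mm from the rim.
- lens (a point): Centre of the lens glass (barrel 38 mm across, white head), fixed to the reader, 86 mm above the worktop. z: line of sight, out of the lens, up and towards the robot, 30 degrees from vertical; y level, along the base's long edge; x forwards and up. Shown rightly, the tin's z points along this z, its y along this y (either way round), its underside centre 100 mm out along z.
- pocket (a point): Centre of the floor of the round pocket on the reader's base: 58 mm inside, walled by a white ring 8 mm high; its floor is the base's top, 10 mm above the worktop. z up, x and y along the base's short and long edges. The cap lies here rim-down, with its origin at this point.
- reader: The label reader, fixed to the worktop: grey base plate 110 (x) x 215 (y) x 10 mm, its origin at the centre of the underside; the camera head between two aluminium cheeks towards +y (63 mm above the worktop at most, beside the lens), the cap pocket towards -y, 105 mm from the head.
- mug: Bystander, leave alone: cream mug with a pink band, 80 mm wide, 101 mm tall, behind on the right.
- salt_shaker: Bystander, leave alone: glass salt shaker with a grey top, 44 mm wide, 90 mm tall.
- spice_jar: Bystander, leave alone: glass spice jar with a red lid, 45 mm wide, 106 mm tall, near the front edge.
- honey_jar: Bystander, leave alone: honey jar with a red lid, 61 mm wide, 90 mm tall, near the front edge on the left.
- garlic: Bystander, leave alone: garlic bulb, 55 mm, behind.

How it is judged:
By the outcome, as a careful person would: the job done as asked, in the order asked, and still so for the second after the job is handed in, while the arm keeps its last pose, push and grip.
It also fails if it takes over 51 s, if anything falls off the work surface, if the arm or the gripper's body presses on something with over 40 N, if the wrist force passes 120 N, or if a joint passes its speed limit or range.

## Working session

There is one attempt and no reset: what is moved stays moved. The work goes in short steps, Python scripts to look and compute and a tool call to move; the robot and the scene stay as the last step left them, time stands still between calls to the robot, and variables do not carry over. Pictures are saved under pics/ and viewed, at most 13 in all, crops included, and the job is handed in when it is done.

```bash
ls; mkdir -p pics; python3 - <<'E'
from bench import r
import cv2,numpy as np,pickle
d={n:r.snapshot(n) for n in("scene","top")}
pickle.dump(d,open('s0.pkl','wb'))
for n in d:
    cv2.imwrite(f'pics/{n}0.png',cv2.resize(d[n]["pixels"],(800,600),interpolation=cv2.INTER_CUBIC))
    print(n,{k:(np.round(v,3).tolist() if k=='pose' else v) for k,v in d[n].items() if k!='pixels'})
E
```

```text
bench.py
pics
scene {'fx': 393.65873436867076, 'fy': 393.65873436867076, 'cx': 255.07518592944032, 'cy': 198.00366924634466, 'pose': [[-0.876, 0.294, -0.383, 160.299], [-0.483, -0.537, 0.691, 745.998], [-0.003, 0.791, 0.612, 730.074], [0.0, 0.0, 0.0, 1.0]]}
top {'fx': 474.67904095524335, 'fy': 474.67904095524335, 'cx': 258.20477609311865, 'cy': 192.41784906927438, 'pose': [[0.223, 0.921, -0.319, 88.672], [-0.975, 0.213, -0.066, -47.505], [0.007, 0.326, 0.946, 1503.938], [0.0, 0.0, 0.0, 1.0]]}
```

View pics/scene0.png

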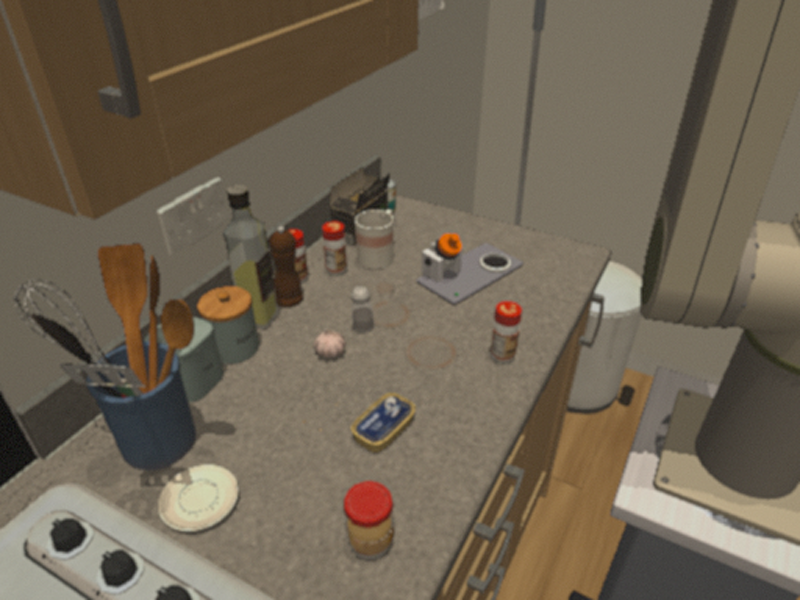

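View pics/top0.png

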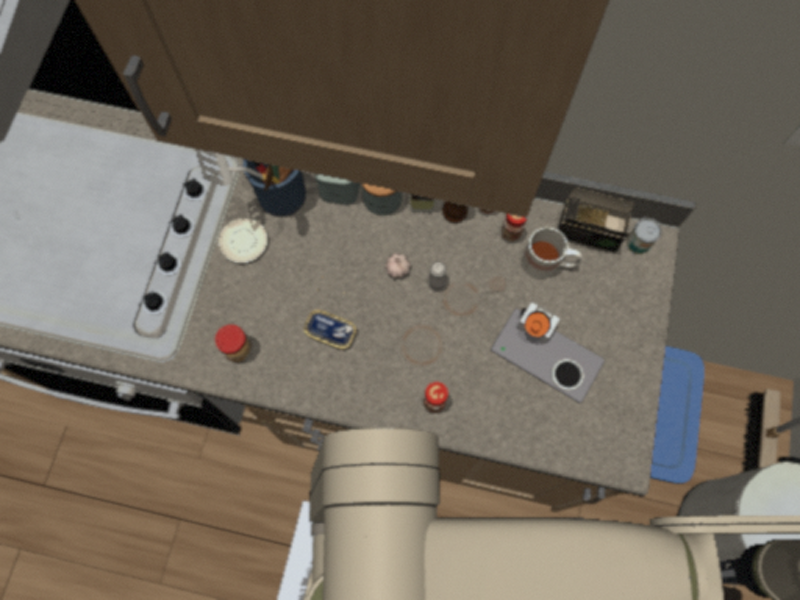

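The scene view shows the reader at about (470,265), with the cap at (450,245), and the tin at (384,420). In the top view the reader is at (548,355), the cap at (537,322), the pocket at (568,374) and the tin at (330,330). I'll magnify the reader and tin in both views.

```bash
python3 - <<'E'
import cv2,numpy as np,pickle
d=pickle.load(open('s0.pkl','rb'))
def c(n,u,v,w=80):
    h=w*3//4; u0=u-w//2; v0=v-h//2
    print(n,u0,v0,400/w)
    return cv2.resize(d[n]["pixels"][v0:v0+h,u0:u0+w],(400,300),interpolation=cv2.INTER_CUBIC)
m=np.vstack([np.hstack([c("scene",300,168),c("top",352,226)]),np.hstack([c("scene",246,269),c("top",211,211)])])
cv2.imwrite('pics/m1.png',m)
E
```

```text
scene 260 138 5.0
top 312 196 5.0
scene 206 239 5.0
top 171 181 5.0
```

View pics/m1.png

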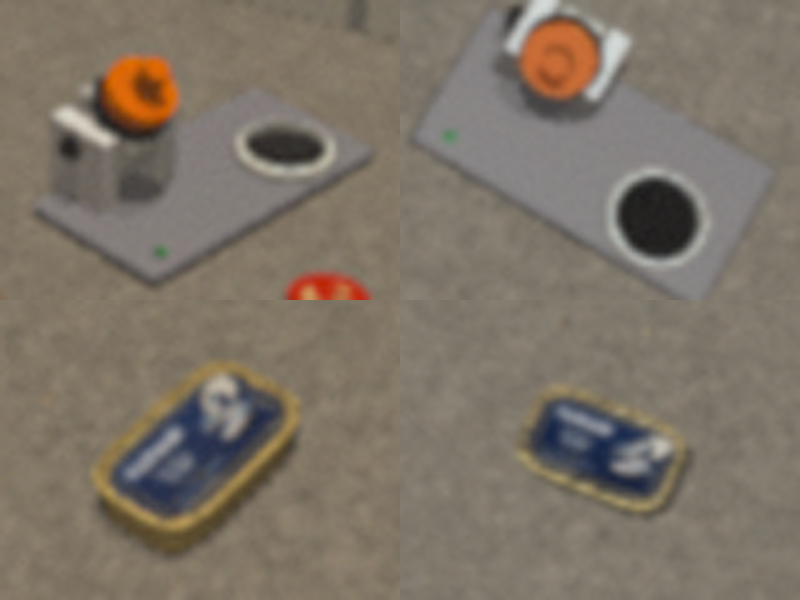

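The mosaic shows the plate corners, pocket ring, cap and tin lid clearly. Scene plate corners are at mosaic (37,208), (153,278), (371,153) and (258,90). Top plate corners are at (413,138), (490,10), (773,175) and (705,297). Next I'll fit the poses.

```bash
cat > h.py <<'E'
import numpy as np,pickle,cv2
from scipy.optimize import least_squares
from scipy.spatial.transform import Rotation as Ro
def proj(s,P):
    M=np.asarray(s["pose"]);p=(np.atleast_2d(P)-M[:3,3])@M[:3,:3]
    return np.c_[s["cx"]+s["fx"]*p[:,0]/-p[:,2],s["cy"]-s["fy"]*p[:,1]/-p[:,2]]
def fish(s,P):
    M=np.asarray(s["pose"]);p=(np.atleast_2d(P)-M[:3,3])@M[:3,:3]*[1,-1,-1]
    rr=np.hypot(p[:,0],p[:,1]);th=np.arctan2(rr,p[:,2])
    return np.array([s["cx"],s["cy"]])+s["fx"]*(th/rr)[:,None]*p[:,:2]
def rz(a):return Ro.from_euler('z',a,degrees=True).as_matrix()
E
cat > fit.py <<'E'
from h import *
d=pickle.load(open('s0.pkl','rb'));S,T=d["scene"],d["top"]
px=lambda o,m:np.array(o)+(np.array(m)+.5)/5-.5
# reader corners (x,y): front-left, back-left, back-right, front-right
sc=px([260,138],[[153,278],[37,208],[258,90],[371,153]])
tc=px([312,196],[[13,138],[90,10],[373,175],[305,297]])
C=np.array([[-55,107.5,10],[55,107.5,10],[55,-107.5,10],[-55,-107.5,10]])
w=lambda p:C@rz(p[2]).T+[p[0],p[1],0]
# back-left in top hidden/cropped -> drop
f=lambda p:np.r_[(proj(S,w(p))-sc).ravel(),(proj(T,w(p))-tc).ravel()]
for g in(-30,):
    q=least_squares(f,[500,-450,g],loss='soft_l1',x_scale=[10,10,5]);print('reader',q.x.round(1),q.fun.round(1))
def tri(a,b,z=None):
    if z is None: F=lambda P:np.r_[(proj(S,P)-a).ravel(),(proj(T,P)-b).ravel()];g=[500,-450,50]
    else: F=lambda P:np.r_[(proj(S,[*P,z])-a).ravel(),(proj(T,[*P,z])-b).ravel()];g=[500,-450]
    o=least_squares(F,g,x_scale=10);return o.x.round(1),o.fun.round(1)
loc=lambda P:(rz(-q.x[2])@[P[0]-q.x[0],P[1]-q.x[1],0])[:2].round(1)
po=tri(px([260,138],[285,150]),px([312,196],[256,217]),18);print('pocket',po,loc(po[0]))
# tin: fit mask silhouette by box hull IoU
from bench import r
def mask(s,o,wh):
    im=s["pixels"];h=cv2.cvtColor(cv2.GaussianBlur(im,(3,3),0),cv2.COLOR_BGR2HSV)
    m=np.zeros(im.shape[:2],np.uint8);sl=np.s_[o[1]:o[1]+wh[1],o[0]:o[0]+wh[0]]
    m[sl]=(h[sl][...,1]>85)*255
    m=cv2.morphologyEx(m,cv2.MORPH_CLOSE,np.ones((7,7)));c=max(cv2.findContours(m,0,1)[0],key=cv2.contourArea)
    return cv2.convexHull(c)[:,0,:].astype(float)
ang=np.linspace(0,np.pi/2,5)
def outline(L=105,W=63,R=18):
    P=[]
    for k,(sx,sy) in enumerate([(1,1),(-1,1),(-1,-1),(1,-1)]):
        a=ang+k*np.pi/2;P+=list(np.c_[sx*(W/2-R)+R*np.cos(a),sy*(L/2-R)+R*np.sin(a)])
    return np.array(P)
O=outline();B=np.vstack([np.c_[O,np.full(len(O),z)] for z in(0,25)])
hs=[mask(S,(206,239),(80,60)),mask(T,(171,181),(80,60))]
def ft(p):
    Q=B@rz(p[2]).T+[p[0],p[1],0];out=[]
    for s,hh in zip((S,T),hs):
        c=cv2.convexHull(proj(s,Q).astype(np.float32))
        out+=[cv2.pointPolygonTest(c,tuple(map(float,pt)),True) for pt in hh]
    return np.array(out)
for a in(-20,-60,20,60):
    t=least_squares(ft,[520,80,a],x_scale=[10,10,5],diff_step=1e-3,loss='soft_l1');print('tin',t.x.round(1),t.cost.round(1),len(t.fun),t.fun.mean().round(2))
# cap: orange blob for knob top
print('knobtop',tri(px([260,138],[150,85]),px([312,196],[158,65])))
E
python3 fit.py
```

```text
reader [ 544.6 -259.9  -19.1] [ 0.6 -0.1 -1.1 -1.4 -0.3 -1.5  2.  -1.3 -1.4  0.4 -0.3 -1.2  0.8 -0.7
 -1.2  3.3]
pocket (array([ 510.4, -304.1]), array([ 0.1, -1.2, -0.6,  0.1])) [-17.9 -53. ]
tin [491.9 194.4 -55.7] 58.3 30 0.14
tin [491.9 194.4 -55.7] 58.3 30 0.14
tin [488.6 195.7 117.4] 58.0 30 -0.25
tin [488.6 195.7 297.4] 58.0 30 -0.25
knobtop (array([ 572.8, -218.8,   90.9]), array([ 0.,  0.,  0., -0.]))
```

```bash
cat >> h.py <<'E'
def cur():
    from bench import r
    s=r.sense();return np.array(s["tool_pos"]),Ro.from_euler('xyz',s["tcp_rot"],degrees=True)
def rel(p,R):
    """shift and turn (tool axes now) to reach TCP p with rotation matrix R"""
    p0,R0=cur();v=(R0.inv()*Ro.from_matrix(R)).as_rotvec(degrees=True);t=R0.inv().apply(np.array(p)-p0)
    print('rotvec',v.round(2),'shift',t.round(1),'|',np.linalg.norm(v).round(1),np.linalg.norm(t).round(0))
def down(yaw):  # tool y at yaw+90... tool x at given yaw, z down
    return rz(yaw)@np.diag([1.,-1,-1])
E
python3 - <<'E'
from h import *
from bench import r
print(r.sense())
s=r.snapshot("wrist");p,R=cur();print(s["fx"],s["cx"],s["cy"]);M=np.array(s["pose"]);print('cam in tool',R.inv().apply(M[:3,3]-p).round(1),(R.as_matrix().T@M[:3,:3]).round(2))
a=R.as_euler('xyz',degrees=True);print(a)
for y in(-19,71,161,-109): rel([480,-290,300],down(y))
E
```

```text
{'time': 0.1, 'joint_pos': array([-7.65137223e+01,  7.51200299e+00,  8.53236497e+01,  7.44366348e-04,
        8.72591189e+01, -4.89514229e+00]), 'qd': array([-0.11326042, -0.02226636, -0.09919541, -0.02829078, -0.00878832,
       -0.04824168]), 'joint_efforts': array([ 7.10340155e-04, -5.70955753e+01, -5.01940119e+01, -2.15183236e-04,
        8.21196445e-03,  8.98583608e-07]), 'tool_pos': array([ 189.09654646, -568.9130767 ,  230.33071995]), 'tcp_rot': array([-1.79905638e+02, -8.82783046e-03,  1.83813765e+01]), 'ft_force': array([0.6018287 , 1.32255197, 0.01354177]), 'wrist_torque': array([-0.0593932 , -0.0197835 , -0.08201834]), 'grip_force': 0.0, 'finger_gap': 85.6512676872255}
297.3186396354542 254.28414885332757 191.60888944643776
cam in tool [  78.     0.8 -142.9] [[-0.    0.95  0.3 ]
 [ 1.    0.   -0.  ]
 [-0.    0.3  -0.95]]
[-1.79917592e+02 -9.93353788e-03  1.83770841e+01]
rotvec [-8.000e-02  2.000e-02  3.738e+01] shift [ 364.  -173.1  -69.2] | 37.4 409.0
rotvec [-7.000e-02 -5.000e-02 -5.262e+01] shift [ 364.  -173.1  -69.2] | 52.6 409.0
rotvec [-2.0000e-02 -1.1000e-01 -1.4262e+02] shift [ 364.  -173.1  -69.2] | 142.6 409.0
rotvec [-6.0000e-02  9.0000e-02  1.2738e+02] shift [ 364.  -173.1  -69.2] | 127.4 409.0
```

Careful with the scale: shifts go in shares of 600 mm and turns go in shares of pi rad. That gives: 350 mm is 0.5833, 300 mm is 0.5, -50 degrees is -0.2778.

Call:
steer_hand([
  {"rz": -0.0556, "x": 0.1, "y": -0.05, "z": -0.0333, "aperture": 60},
  {"rz": -0.1111, "x": 0.2, "y": -0.1, "z": -0.0667, "aperture": 60},
  {"rz": -0.1667, "x": 0.3, "y": -0.15, "z": -0.1, "aperture": 60},
  {"rz": -0.2222, "x": 0.4, "y": -0.1917, "z": -0.1167, "aperture": 60},
  {"rz": -0.2778, "x": 0.5, "y": -0.2417, "z": -0.1167, "aperture": 60},
  {"rz": -0.2778, "x": 0.5833, "y": -0.2833, "z": -0.1167, "aperture": 60},
  {"rz": -0.2778, "x": 0.5833, "y": -0.2833, "z": -0.1167, "aperture": 60},
  {"rz": -0.2778, "x": 0.5833, "y": -0.2833, "z": -0.1167, "aperture": 60},
])

```text
time: 1.15
tool_pos: [468.7, -296.1, 300.9]
tcp_rot: [-180.0, -0.0, 68.6]
ft_force: [0.4, -0.7, -0.2]
finger_gap: 60.1
grip_force: 0.0
```

```bash
python3 - <<'E'
from h import *
from bench import r
s=r.snapshot("wrist");pickle.dump(s,open('w1.pkl','wb'));cv2.imwrite('pics/w1.png',cv2.resize(s["pixels"],(800,600),interpolation=cv2.INTER_CUBIC))
E
```

```text
(no output)
```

View pics/w1.png

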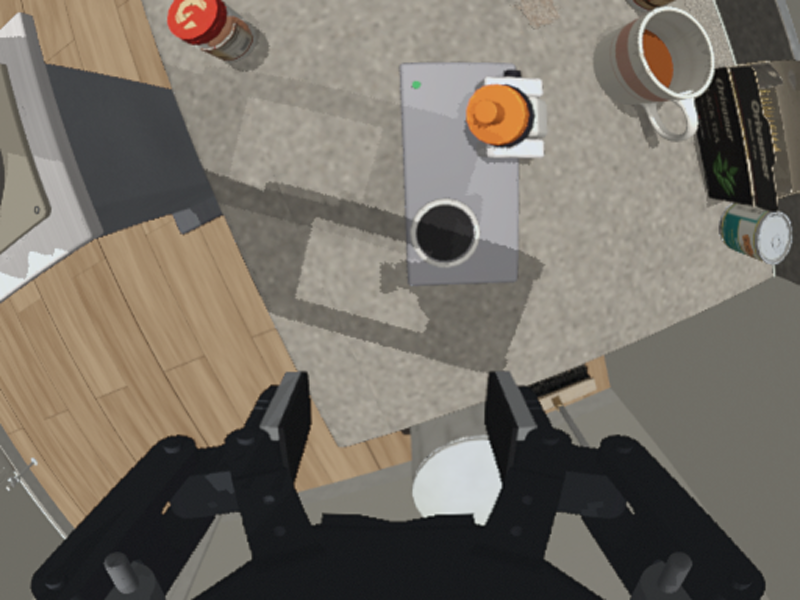

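The wrist view shows plate corners at (401,64), (410,285) and (518,279), the pocket ring centred at (445,233), the cap's top face at about (500,115) and the knob end at (487,111).

```bash
cat > fit2.py <<'E'
from h import *
d=pickle.load(open('s0.pkl','rb'));S,T=d["scene"],d["top"];W=pickle.load(open('w1.pkl','rb'))
px=lambda o,m,k=5:np.array(o)+(np.array(m)+.5)/k-.5
w8=lambda m:px([0,0],m,1.5625)
C=np.array([[-55,107.5,10],[55,107.5,10],[55,-107.5,10],[-55,-107.5,10]])
sc=px([260,138],[[153,278],[37,208],[258,90],[371,153]]);tc=px([312,196],[[13,138],[90,10],[373,175]])
wc=w8([[401,64],[410,285],[518,279]])
t=np.radians(30);Lz=np.array([-np.sin(t),0,np.cos(t)])
def res(p):
    x,y,a,px_,py,lx,ly,k=p;w=lambda c:np.atleast_2d(c)@rz(a).T+[x,y,0]
    Q=w(C);pk=w([px_,py,18]);L=np.array([lx,ly,86]);kn=w(L+k*Lz)
    return np.r_[(fish(W,Q[[0,3,2]])-wc).ravel(),(proj(S,Q)-sc).ravel(),(proj(T,Q[:3])-tc).ravel(),
     (fish(W,pk)-w8([445,233])).ravel(),(proj(S,pk)-px([260,138],[285,150])).ravel(),(proj(T,pk)-px([312,196],[256,217])).ravel(),
     (fish(W,kn)-w8([487,111])).ravel(),(fish(W,w(L+(k-22)*Lz))-w8([500,115])).ravel(),
     (py-ly+105)*2,(k-26)/3]
q=least_squares(res,[544,-260,-22,-10,-53,10,52,26],loss='soft_l1',x_scale=[10,10,5,10,10,10,10,5])
print(q.x.round(1));print(q.fun.round(1))
x,y,a,pxx,py,lx,ly,k=q.x
g=lambda v:rz(a)@v+[x,y,0]
print('pocket',g([pxx,py,10]).round(1),'lens',g([lx,ly,86]).round(1),'axis',(rz(a)@Lz).round(3))
E
python3 fit2.py
```

```text
[ 548.2 -260.4  -18.8  -18.8  -55.9   20.6   48.9   25.8]
[-2.4 -1.8 -1.5  0.8  0.1  1.6 -0.2 -0.4 -1.9 -1.7 -1.4 -1.9  0.9 -1.7
 -1.1 -0.4 -0.2 -2.   1.1 -2.  -0.4  0.5 -0.2 -1.8  0.5 -0.3  1.1  0.1
 -1.3 -0.9  0.2 -0.1]
pocket [ 512.4 -307.3   10. ] lens [ 583.5 -220.7   86. ] axis [-0.473  0.161  0.866]
```

```bash
cat >> h.py <<'E'
def lensR(a):
    t=np.radians(30);z=rz(a)@[-np.sin(t),0,np.cos(t)];y=rz(a)@[0,1,0]
    return np.c_[y,np.cross(-z,y),-z],z   # tool rotation facing the lens, axis
E
python3 - <<'E'
from h import *
R,z=lensR(-18.8);rel(np.array([583.5,-220.7,86])+90*z,R)
E
```

```text
rotvec [-30.04   0.72  -2.65] shift [111.4  34.6 136.9] | 30.2 180.0
```

Converted, 137 mm is 0.2283, 111 mm is 0.185, -30 degrees is -0.1667.

Call:
steer_hand([
  {"rx": -0.0556, "rz": -0.0056, "x": 0.0617, "y": 0.02, "z": 0.075, "aperture": 60},
  {"rx": -0.1111, "rz": -0.0111, "x": 0.1233, "y": 0.04, "z": 0.15, "aperture": 60},
  {"rx": -0.1667, "ry": 0.0056, "rz": -0.0167, "x": 0.185, "y": 0.0583, "z": 0.2283, "aperture": 60},
  {"rx": -0.1667, "ry": 0.0056, "rz": -0.0167, "x": 0.185, "y": 0.0583, "z": 0.2283, "aperture": 60},
  {"rx": -0.1667, "ry": 0.0056, "rz": -0.0167, "x": 0.185, "y": 0.0583, "z": 0.2283, "aperture": 60},
])

```text
time: 1.82
tool_pos: [540.8, -208.6, 165.2]
tcp_rot: [150.0, -0.1, 71.4]
ft_force: [1.2, -0.2, 1.6]
finger_gap: 59.8
grip_force: 0.0
```

```bash
python3 - <<'E'
from h import *
from bench import r
s=r.snapshot("wrist");pickle.dump(s,open('w2.pkl','wb'));cv2.imwrite('pics/w2.png',cv2.resize(s["pixels"],(800,600),interpolation=cv2.INTER_CUBIC))
E
```

```text
(no output)
```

View pics/w2.png

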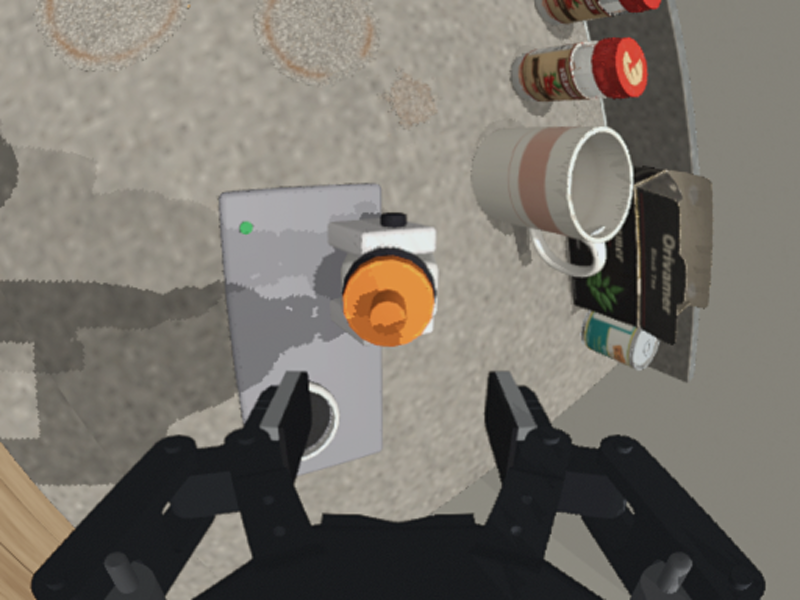

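The second wrist view shows plate corners at (220,193), (381,184) and (382,452), the cap disc at (389,301) and the knob end at (388,315). I'll refit on the wrist views alone.

```bash
cat > fit3.py <<'E'
exec(open('fit2.py').read().split('def res')[0])
W2=pickle.load(open('w2.pkl','rb'))
w2=w8([[220,193],[381,184],[382,452]])
def res(p):
    x,y,a,px_,py,lx,ly,k=p;w=lambda c:np.atleast_2d(c)@rz(a).T+[x,y,0]
    Q=w(C);pk=w([px_,py,18]);L=np.array([lx,ly,86]);kn=w(L+k*Lz);tf=w(L+(k-22)*Lz)
    return np.r_[(fish(W,Q[[0,3,2]])-wc).ravel(),(fish(W2,Q[[0,1,2]])-w2).ravel(),
     (fish(W,pk)-w8([445,233])).ravel(),
     (fish(W,kn)-w8([487,111])).ravel(),(fish(W,tf)-w8([500,115])).ravel(),
     (fish(W2,kn)-w8([388,315])).ravel(),(fish(W2,tf)-w8([389,301])).ravel(),
     (py-ly+105)/2,(k-26)/3]
q=least_squares(res,[544,-260,-22,-10,-53,10,52,26],loss='soft_l1',x_scale=[10,10,5,10,10,10,10,5])
print(q.x.round(1));print(q.fun.round(1))
x,y,a,pxx,py,lx,ly,k=q.x
g=lambda v:rz(a)@v+[x,y,0]
po=g([pxx,py,10]);le=g([lx,ly,86])
print('pocket',po.round(1),'lens',le.round(1))
E
python3 fit3.py; python3 - <<'E'
from h import *
for f in('w1.pkl','w2.pkl'):
    s=pickle.load(open(f,'rb'));print(np.array(s["pose"]).round(3).tolist(),[k for k in s])
E
```

```text
[ 548.3 -261.9  -19.1  -18.4  -54.1   17.4   50.5   21.8]
[-1.6 -1.1 -1.6  1.5  0.   2.7 -0.2 -0.1  1.6 -0.4  1.6 -0.2  0.   0.1
  0.1  0.3 -2.2 -0.8  0.4  0.   0.2  0.2  0.2 -1.4]
pocket [ 513.2 -307.    10. ] lens [ 581.2 -219.8   86. ]
[[0.931, 0.349, 0.11, 497.504], [-0.366, 0.886, 0.284, -224.311], [0.002, -0.304, 0.953, 443.961], [0.0, 0.0, 0.0, 1.0]] ['pixels', 'fx', 'fy', 'cx', 'cy', 'pose']
[[0.819, 0.449, -0.356, 498.148], [-0.277, 0.855, 0.439, -112.986], [0.502, -0.261, 0.825, 289.317], [0.0, 0.0, 0.0, 1.0]] ['pixels', 'fx', 'fy', 'cx', 'cy', 'pose']
```

```bash
python3 - <<'E'
from h import *
R,z=lensR(-19);le=np.array([582,-220,86])
rel(le+40*z,R);rel(le+6.5*z,R)
E
```

```text
rotvec [ 0.27 -0.29  0.32] shift [ 3.  -6.8 51.8] | 0.5 52.0
rotvec [ 0.27 -0.29  0.32] shift [ 2.9 -7.  85.3] | 0.5 86.0
```

Converted, 85 mm is 0.1417, 65 mm is 0.1083.

Call:
steer_hand([
  {"x": 0.005, "y": -0.0117, "z": 0.0667, "aperture": 60},
  {"x": 0.005, "y": -0.0117, "z": 0.1083, "aperture": 60},
  {"x": 0.005, "y": -0.0117, "z": 0.1417, "aperture": 60},
  {"x": 0.005, "y": -0.0117, "z": 0.1417, "aperture": 10},
  {"x": 0.005, "y": -0.0117, "z": 0.1417, "aperture": 10},
  {"x": 0.005, "y": -0.0117, "z": 0.1417, "aperture": 10},
  {"x": 0.005, "y": -0.0117, "z": 0.1417, "aperture": 10},
], clamp_n=25)

```text
time: 2.75
tool_pos: [578.3, -217.3, 90.4]
tcp_rot: [149.7, -0.1, 71.5]
ft_force: [-3.9, -3.0, 7.7]
finger_gap: 16.7
grip_force: 24.5
```

Call:
steer_hand([
  {"aperture": 10},
  {"aperture": 10},
])

```text
time: 3.0
tool_pos: [578.3, -217.3, 90.4]
tcp_rot: [149.7, -0.1, 71.5]
ft_force: [-3.5, -2.6, 6.5]
finger_gap: 16.9
grip_force: 24.5
```

Converted, -90 mm is -0.15, -50 mm is -0.0833.

Call:
steer_hand([
  {"z": -0.0333, "aperture": 10},
  {"z": -0.0833, "aperture": 10},
  {"z": -0.15, "aperture": 10},
  {"z": -0.15, "aperture": 10},
  {"z": -0.15, "aperture": 10},
])

```text
time: 3.62
tool_pos: [534.2, -202.0, 165.8]
tcp_rot: [149.9, -0.2, 71.5]
ft_force: [-0.9, -0.6, -1.1]
finger_gap: 17.1
grip_force: 25.5
```

```bash
python3 - <<'E'
from h import *
from bench import r
R,z=lensR(-19);print('axial',(np.array([578.3,-217.3,90.4])-[582,-220,86])@z)
s=r.snapshot("wrist");pickle.dump(s,open('w3.pkl','wb'));cv2.imwrite('pics/w3.png',cv2.resize(s["pixels"],(800,600),interpolation=cv2.INTER_CUBIC))
rel([513,-307,70],down(71))
E
```

```text
axial 5.999238150027453
rotvec [29.98 -0.32  0.44] shift [-106.8  -35.3   88.5] | 30.0 143.0
```

View pics/w3.png

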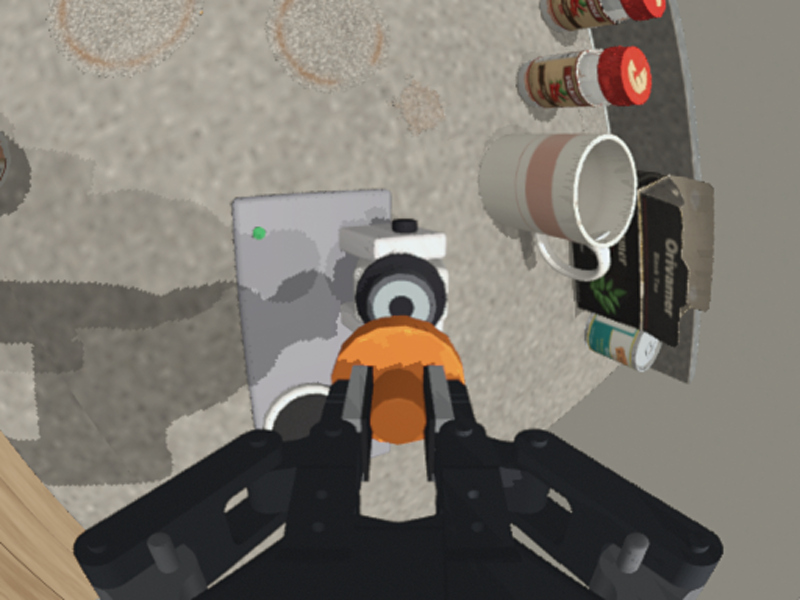

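The cap is held squarely between the fingers, knob end about (398,420) and far edge about (398,317). The uncovered lens glass is centred at about (401,306).

```bash
python3 - <<'E'
from h import *
s=pickle.load(open('w3.pkl','rb'));p,R=cur()
P=lambda v:(fish(s,p+R.apply(v))+.5)*1.5625-.5
for n,v in dict(knobend=[0,0,-20],knobnear=[-9,0,-20],facefar=[24,0,2],rimfar=[24,0,16],faceleft=[0,-24,2],faceright=[0,24,2]).items(): print(n,P(v).round(0))
q=(np.array([401,306])+.5)/1.5625-.5
o=least_squares(lambda a:(fish(s,[[a[0],a[1],86]])-q).ravel(),[580,-220],x_scale=10);print('lens',o.x)
E
```

```text
knobend [[392. 415.]]
knobnear [[392. 439.]]
facefar [[392. 319.]]
rimfar [[392. 305.]]
faceleft [[325. 382.]]
faceright [[460. 382.]]
lens [ 580.66979728 -219.41104474]
```

```bash
python3 - <<'E'
from h import *
rel([512,-306.5,60],down(71)); rel([512,-306.5,150],down(71))
E
```

```text
rotvec [29.98 -0.32  0.44] shift [-106.6  -41.3   96.6] | 30.0 150.0
rotvec [29.98 -0.32  0.44] shift [-106.3    3.7   18.7] | 30.0 108.0
```

Converted, -106.5 mm is -0.1775, -106 mm is -0.1767, 30 degrees is 0.1667.

Call:
steer_hand([
  {"rx": 0.0556, "x": -0.0833, "y": 0.0033, "z": 0.015, "aperture": 10},
  {"rx": 0.1111, "x": -0.1767, "y": 0.0067, "z": 0.0317, "aperture": 10},
  {"rx": 0.1667, "rz": 0.0028, "x": -0.1775, "y": -0.0333, "z": 0.1, "aperture": 10},
  {"rx": 0.1667, "rz": 0.0028, "x": -0.1775, "y": -0.0683, "z": 0.1617, "aperture": 10},
  {"rx": 0.1667, "rz": 0.0028, "x": -0.1775, "y": -0.0683, "z": 0.1617, "aperture": 10},
  {"rx": 0.1667, "rz": 0.0028, "x": -0.1775, "y": -0.0683, "z": 0.1617, "aperture": 10},
])

```text
time: 4.42
tool_pos: [513.0, -306.7, 61.3]
tcp_rot: [179.9, -0.3, 71.0]
ft_force: [0.1, -0.5, 0.4]
finger_gap: 17.1
grip_force: 25.4
```

```bash
python3 - <<'E'
from h import *
from bench import r
s=r.snapshot("wrist");pickle.dump(s,open('w4.pkl','wb'));cv2.imwrite('pics/w4.png',cv2.resize(s["pixels"],(800,600),interpolation=cv2.INTER_CUBIC))
rel([512,-306.5,27],down(71))
E
```

```text
rotvec [ 0.21 -0.26  0.03] shift [ 0.  -2.1 35.8] | 0.3 36.0
```

View pics/w4.png

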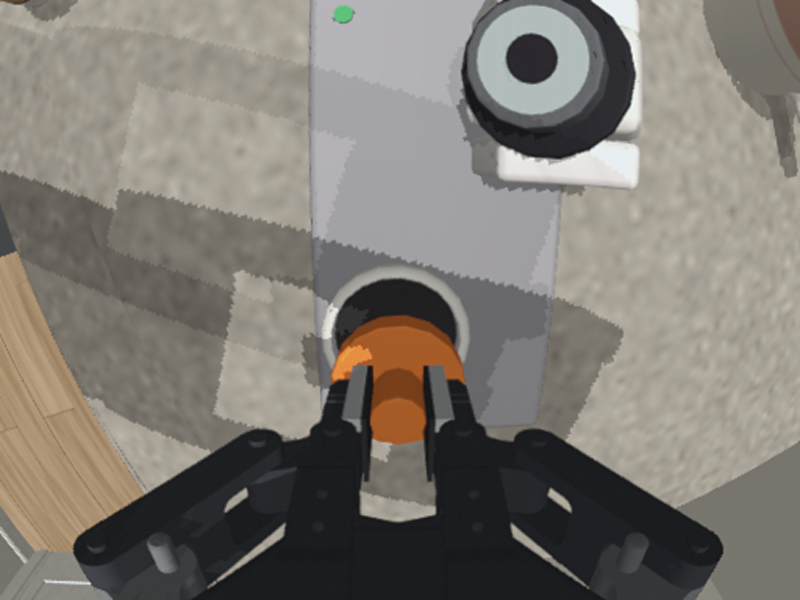

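Before lowering, the ring spans about 335–458 inside, with its inner far edge at y≈279. The cap is centred at x≈398. Next is a check of the ring centre.

```bash
python3 - <<'E'
from h import *
s=pickle.load(open('w4.pkl','rb'));p,R=cur()
t=np.linspace(0,2*np.pi,200)
def ob(a,b=0):
    for_=np.c_[a[0]+29*np.cos(t),a[1]+29*np.sin(t),0*t+18];f=(fish(s,for_)+.5)*1.5625-.5
    return np.array([f[:,0].min()+b-335,f[:,0].max()+b-458,f[:,1].min()-279])
for b in(0,3,6):
    o=least_squares(ob,[512,-307],args=(b,),x_scale=5,diff_step=1e-3);print(b,o.x.round(1),o.fun.round(1),'tool',R.inv().apply([o.x[0]-p[0],o.x[1]-p[1],0]).round(1))
E
```

```text
0 [ 512.7 -309. ] [-4.7  4.7  0.5] tool [-1.9 -0.5 -0. ]
3 [ 511.4 -308.5] [-4.7  4.7  0.5] tool [-1.9 -1.9 -0. ]
6 [ 510.1 -308.1] [-4.7  4.7  0.5] tool [-1.9 -3.2 -0. ]
```

Converted, 34 mm is 0.0567, -1.5 mm is -0.0025.

Call:
steer_hand([
  {"x": -0.0025, "y": -0.0025, "z": 0.025, "aperture": 10},
  {"x": -0.0025, "y": -0.0025, "z": 0.045, "aperture": 10},
  {"x": -0.0025, "y": -0.0025, "z": 0.055, "aperture": 10},
  {"x": -0.0025, "y": -0.0025, "z": 0.0567, "aperture": 10},
  {"x": -0.0025, "y": -0.0025, "z": 0.0567, "aperture": 10},
  {"x": -0.0025, "y": -0.0025, "z": 0.0567, "aperture": 10},
])

```text
time: 5.22
tool_pos: [511.2, -307.6, 26.7]
tcp_rot: [180.0, -0.3, 71.0]
ft_force: [-0.3, 0.2, 0.0]
finger_gap: 16.8
grip_force: 25.4
```

Converted, 1 mm is 0.0017.

Call:
steer_hand([
  {"z": 0.0017, "aperture": 10},
  {"z": 0.0017, "aperture": 10},
  {"z": 0.0017, "aperture": 40},
  {"z": 0.0017, "aperture": 40},
  {"z": 0.0017, "aperture": 40},
])

```text
time: 5.85
tool_pos: [510.9, -307.4, 25.3]
tcp_rot: [180.0, -0.3, 71.0]
ft_force: [-0.4, -0.7, 0.1]
finger_gap: 40.0
grip_force: 0.0
```

Call:
steer_hand([
  {"z": -0.05, "aperture": 40},
  {"z": -0.15, "aperture": 85},
  {"z": -0.25, "aperture": 85},
  {"z": -0.3333, "aperture": 85},
  {"z": -0.3333, "aperture": 85},
  {"z": -0.3333, "aperture": 85},
])

```text
time: 6.6
tool_pos: [510.3, -308.4, 224.9]
tcp_rot: [180.0, -0.3, 71.0]
ft_force: [-0.4, 0.2, -1.8]
finger_gap: 85.1
grip_force: 0.0
```

```bash
python3 - <<'E'
from h import *
from bench import r
s=r.snapshot("wrist");pickle.dump(s,open('w5.pkl','wb'));cv2.imwrite('pics/w5.png',cv2.resize(s["pixels"],(800,600),interpolation=cv2.INTER_CUBIC))
# tin coarse from top camera
d=pickle.load(open('s0.pkl','rb'));S,T=d["scene"],d["top"]
for n,S_,m in(('S',S,[206+198/5-.4,239+147/5-.4]),('T',T,[171+206/5-.4,181+149/5-.4])):
    o=least_squares(lambda a:(proj(S_,[[a[0],a[1],25]])-m).ravel(),[500,100],x_scale=10);print(n,o.x.round(1))
rel([500,120,250],down(79))
E
```

```text
S [491.1 199.2]
T [493.1 188.9]
rotvec [-0.09 -0.36 -7.98] shift [ 401.7 -148.5  -23.5] | 8.0 429.0
```

View pics/w5.png

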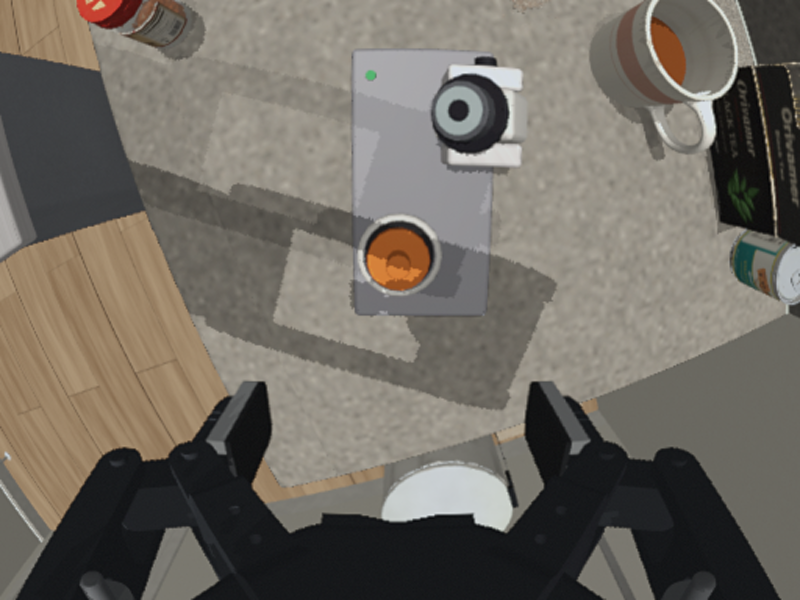

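The cap sits inside the ring at (400,257) and the lens is clear at (458,111). The tin is at about (492,194) in world coordinates, so I'll go and look at it.

```bash
python3 - <<'E'
from h import *
s=pickle.load(open('w5.pkl','rb'))
for pt,z in(([458,111],86),([398,263],46)):
    q=(np.array(pt)+.5)/1.5625-.5
    print(least_squares(lambda a:(fish(s,[[a[0],a[1],z]])-q).ravel(),[580,-220],x_scale=10).x)
rel([470,110,230],down(79))
E
```

```text
[ 580.05983979 -220.11362912]
[ 512.61116495 -306.23853499]
rotvec [-0.09 -0.36 -7.98] shift [ 382.4 -173.6   -3.6] | 8.0 420.0
```

Converted, 382 mm is 0.6367, 325 mm is 0.5417, -8 degrees is -0.0444.

Call:
steer_hand([
  {"x": 0.0667, "y": -0.075, "aperture": 85},
  {"x": 0.15, "y": -0.125, "aperture": 85},
  {"rz": -0.0111, "x": 0.2417, "y": -0.1667, "aperture": 85},
  {"rz": -0.0222, "x": 0.3417, "y": -0.2, "aperture": 85},
  {"rz": -0.0444, "x": 0.4417, "y": -0.2333, "aperture": 85},
  {"rz": -0.0444, "x": 0.5417, "y": -0.2667, "aperture": 85},
  {"rz": -0.0444, "x": 0.6367, "y": -0.2883, "aperture": 85},
  {"rz": -0.0444, "x": 0.6367, "y": -0.2883, "aperture": 85},
])

```text
time: 7.65
tool_pos: [469.6, 113.1, 225.2]
tcp_rot: [-179.8, -0.3, 79.4]
ft_force: [0.5, -0.9, -0.4]
finger_gap: 84.9
grip_force: 0.0
```

Call:
steer_hand([
  {"aperture": 85},
  {"aperture": 85},
])

```text
time: 7.9
tool_pos: [470.8, 107.8, 226.5]
tcp_rot: [-180.0, -0.3, 78.9]
ft_force: [0.7, 0.7, 0.5]
finger_gap: 85.3
grip_force: 0.0
```

```bash
python3 - <<'E'
from h import *
from bench import r
s=r.snapshot("wrist");pickle.dump(s,open('w6.pkl','wb'));cv2.imwrite('pics/w6.png',cv2.resize(s["pixels"],(800,600),interpolation=cv2.INTER_CUBIC))
E
```

```text
(no output)
```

View pics/w6.png

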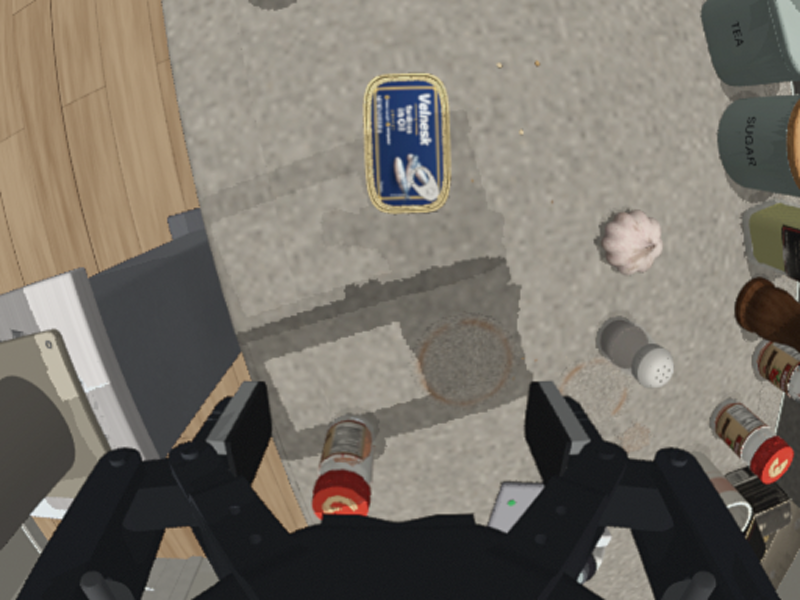

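The tin is in the wrist view, spanning (363–452, 73–213) and nearly aligned with the tool. I'll fit its pose from its contour.

```bash
cat > tin.py <<'E'
from h import *
s=pickle.load(open('w6.pkl','rb'));im=s["pixels"]
h=cv2.cvtColor(im,cv2.COLOR_BGR2HSV);m=np.zeros(im.shape[:2],np.uint8);m[35:150,215:310]=(h[35:150,215:310,1]>75)*255
m=cv2.morphologyEx(cv2.morphologyEx(m,cv2.MORPH_CLOSE,np.ones((5,5))),cv2.MORPH_OPEN,np.ones((5,5)))
c=max(cv2.findContours(m,0,1)[0],key=cv2.contourArea);hh=cv2.convexHull(c)[:,0].astype(float)
print(cv2.boundingRect(c),np.array(cv2.boundingRect(c))*1.5625)
ang=np.linspace(0,np.pi/2,6);O=[]
for k,(sx,sy) in enumerate([(1,1),(-1,1),(-1,-1),(1,-1)]):
    a=ang+k*np.pi/2;O+=list(np.c_[sx*13.5+18*np.cos(a),sy*34.5+18*np.sin(a)])
O=np.array(O);B=np.vstack([np.c_[O,np.full(len(O),z)] for z in(0,25)])
def ft(p):
    cc=cv2.convexHull(fish(s,B@rz(p[2]).T+[p[0],p[1],0]).astype(np.float32))
    return np.array([cv2.pointPolygonTest(cc,tuple(map(float,q)),True)-p[3] for q in hh])
t=least_squares(ft,[492,194,-11,0],x_scale=[10,10,5,1],diff_step=1e-3,loss='soft_l1');print('tin',t.x.round(1),abs(t.fun).mean().round(2),len(hh))
rel([t.x[0],t.x[1],90],down(90+t.x[2]))
E
python3 tin.py
```

```text
(233, 47, 55, 89) [364.0625  73.4375  85.9375 139.0625]
tin [495.2 192.6  -9.1   1.2] 0.39 26
rotvec [ 0.01 -0.28 -1.99] shift [ 87.3   7.5 137.2] | 2.0 163.0
```

Converted, 226 mm is 0.3767, 210 mm is 0.35, -2 degrees is -0.0111.

Call:
steer_hand([
  {"rz": -0.0111, "x": 0.075, "y": 0.005, "z": 0.075, "aperture": 85},
  {"rz": -0.0111, "x": 0.145, "y": 0.01, "z": 0.15, "aperture": 85},
  {"rz": -0.0111, "x": 0.145, "y": 0.01, "z": 0.2283, "aperture": 85},
  {"rz": -0.0111, "x": 0.145, "y": 0.01, "z": 0.3, "aperture": 85},
  {"rz": -0.0111, "x": 0.145, "y": 0.01, "z": 0.35, "aperture": 85},
  {"rz": -0.0111, "x": 0.145, "y": 0.01, "z": 0.3767, "aperture": 85},
  {"rz": -0.0111, "x": 0.145, "y": 0.01, "z": 0.3767, "aperture": 85},
  {"rz": -0.0111, "x": 0.145, "y": 0.01, "z": 0.3767, "aperture": 85},
], clamp_n=50)

```text
time: 8.95
tool_pos: [495.4, 194.5, 3.4]
tcp_rot: [179.8, -0.4, 81.0]
ft_force: [0.4, 0.6, 0.5]
finger_gap: 85.2
grip_force: 0.0
```

Call:
steer_hand([
  {"aperture": 40},
  {"aperture": 40},
  {"aperture": 40},
  {"aperture": 40},
  {"aperture": 40},
])

```text
time: 9.57
tool_pos: [495.1, 194.8, 3.7]
tcp_rot: [179.8, -0.4, 81.0]
ft_force: [-3.0, -2.1, 8.5]
finger_gap: 58.5
grip_force: 52.3
```

Converted, -230 mm is -0.3833, -170 mm is -0.2833.

Call:
steer_hand([
  {"z": -0.0333, "aperture": 40},
  {"z": -0.1, "aperture": 40},
  {"z": -0.1833, "aperture": 40},
  {"z": -0.2833, "aperture": 40},
  {"z": -0.3833, "aperture": 40},
  {"z": -0.3833, "aperture": 40},
  {"z": -0.3833, "aperture": 40},
])

```text
time: 10.45
tool_pos: [493.4, 193.4, 231.8]
tcp_rot: [179.9, -0.3, 81.0]
ft_force: [-0.1, -0.3, -2.2]
finger_gap: 58.7
grip_force: 54.2
```

```bash
python3 - <<'E'
from h import *
from bench import r
s=r.snapshot("wrist");pickle.dump(s,open('w7.pkl','wb'));cv2.imwrite('pics/w7.png',cv2.resize(s["pixels"],(800,600),interpolation=cv2.INTER_CUBIC))
p,R=cur()
P=lambda v:((fish(s,p+R.apply(v))+.5)*1.5625-.5)[0].round(0)
for ox in(0,-2.2):
  print(ox,'far',P([ox+52.5,0,3.7-25]),'right',P([ox,31.5,3.7-25]),'left',P([ox,-31.5,3.7-25]),'farR',P([ox+34.5,31.5,3.7-25]),'farL',P([ox+34.5,-31.5,3.7-25]))
E
```

```text
0 far [393. 249.] right [494. 415.] left [294. 415.] farR [504. 312.] farL [283. 312.]
-2.2 far [393. 257.] right [493. 421.] left [295. 421.] farR [503. 319.] farL [284. 319.]
```

View pics/w7.png

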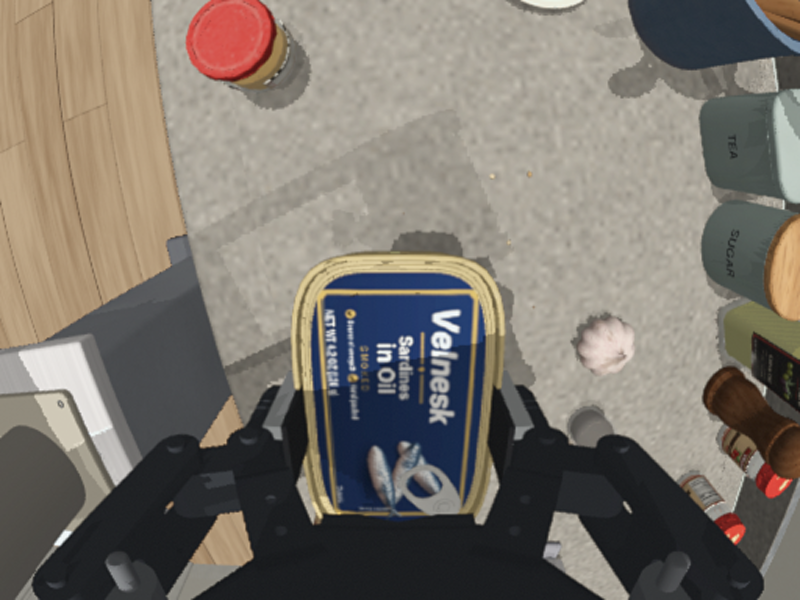

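The tin is gripped straight and central, with its far edge at y≈253 and its sides at 290–503. Next I'll work out the swing.

```bash
cat > goal.py <<'E'
from h import *
R,z=lensR(-19);le=np.array([580,-219.3,86]);off=1.2*R[:,0]
print('A');rel([440,60,235],down(76));print('B');rel(le+165*z+off,R);print('C');rel(le+103.7*z+off,R)
p,Rc=cur();o=p+Rc.apply([-1.2,0,3.7]);e=(o-le);print('tin rel lens (x,y,z)',np.c_[np.cross([R[0,0],R[1,0],R[2,0]],z),R[:,0],z].T@e, 'tilt',(Rc.inv()*Ro.from_matrix(R)).as_rotvec(degrees=True).round(2))
E
python3 goal.py
```

```text
A
rotvec [-0.05 -0.26  5.03] shift [-139.7  -31.3   -5.1] | 5.0 143.0
B
rotvec [-29.98  -2.88   9.73] shift [-3.782e+02  6.950e+01 -2.000e-01] | 31.7 385.0
C
rotvec [-29.98  -2.88   9.73] shift [-383.8   99.7   52.9] | 31.7 400.0
tin rel lens (x,y,z) [-117.19535223  360.38416695  230.20995326] tilt [-29.98  -2.88   9.73]
```

Careful with the scale: shifts go in shares of 600 mm and turns go in shares of pi rad. That gives: -378 mm is -0.63, -375 mm is -0.625, -30 degrees is -0.1667.

Call:
steer_hand([
  {"rz": 0.0056, "x": -0.075, "y": -0.025, "aperture": 40},
  {"rz": 0.0167, "x": -0.1533, "y": -0.0417, "z": -0.0083, "aperture": 40},
  {"rz": 0.0278, "x": -0.25, "y": -0.05, "z": -0.0083, "aperture": 40},
  {"rz": 0.0333, "x": -0.3467, "y": -0.0333, "z": -0.0083, "aperture": 40},
  {"rx": -0.05, "ry": -0.0056, "rz": 0.0389, "x": -0.4417, "y": 0.0083, "z": -0.0083, "aperture": 40},
  {"rx": -0.1056, "ry": -0.0111, "rz": 0.0444, "x": -0.5333, "y": 0.0583, "z": -0.0033, "aperture": 40},
  {"rx": -0.1611, "ry": -0.0167, "rz": 0.0556, "x": -0.625, "y": 0.1083, "aperture": 40},
  {"rx": -0.1667, "ry": -0.0167, "rz": 0.0539, "x": -0.63, "y": 0.115, "aperture": 40},
])

```text
time: 11.5
tool_pos: [499.8, -193.1, 225.1]
tcp_rot: [150.1, 0.0, 70.7]
ft_force: [-0.4, 0.5, -1.6]
finger_gap: 58.7
grip_force: 54.4
```

Call:
steer_hand([
  {"aperture": 40},
  {"aperture": 40},
])

```text
time: 11.75
tool_pos: [502.9, -189.7, 229.5]
tcp_rot: [150.0, 0.0, 71.1]
ft_force: [0.3, 0.4, -1.1]
finger_gap: 58.8
grip_force: 54.4
```

```bash
python3 goal.py
```

```text
A
rotvec [30.    1.32 -4.79] shift [ 215.8 -118.8  -75.1] | 30.4 258.0
B
rotvec [ 0.02 -0.01  0.09] shift [-1.7 -0.3  0.6] | 0.1 2.0
C
rotvec [ 0.02 -0.01  0.09] shift [-1.7 -0.3 61.9] | 0.1 62.0
tin rel lens (x,y,z) [  0.2657075    1.69355498 161.88810124] tilt [ 0.02 -0.01  0.09]
```

Converted, 62 mm is 0.1033, 55 mm is 0.0917.

Call:
steer_hand([
  {"x": -0.0025, "z": 0.0333, "aperture": 40},
  {"x": -0.0025, "z": 0.07, "aperture": 40},
  {"x": -0.0025, "z": 0.0917, "aperture": 40},
  {"x": -0.0025, "z": 0.1033, "aperture": 40},
  {"x": -0.0025, "z": 0.1033, "aperture": 40},
  {"x": -0.0025, "z": 0.1033, "aperture": 40},
  {"x": -0.0025, "z": 0.1033, "aperture": 40},
  {"x": -0.0025, "z": 0.1033, "aperture": 40},
])

```text
time: 12.75
tool_pos: [531.7, -202.6, 176.8]
tcp_rot: [149.8, 0.1, 71.0]
ft_force: [-0.3, -0.4, -1.4]
finger_gap: 58.5
grip_force: 54.4
```

```bash
python3 goal.py; python3 - <<'E'
from h import *
from bench import r
S=r.snapshot("scene");W=r.snapshot("wrist");T=r.snapshot("top")
m=np.hstack([cv2.resize(S["pixels"][110:260,200:400],(400,300)),cv2.resize(T["pixels"][150:300,260:460],(400,300))])
cv2.imwrite('pics/f.png',np.vstack([m,np.hstack([cv2.resize(W["pixels"],(400,300)),cv2.resize(S["pixels"],(400,300))])]))
E
```

```text
A
rotvec [30.14  1.39 -4.88] shift [ 218.3 -119.5 -137.1] | 30.6 284.0
B
rotvec [0.17 0.07 0.02] shift [  1.1  -0.9 -60.8] | 0.2 61.0
C
rotvec [0.17 0.07 0.02] shift [ 1.1 -1.1  0.5] | 0.2 2.0
tin rel lens (x,y,z) [  1.13521358  -1.14048056 100.4816389 ] tilt [0.17 0.07 0.02]
```

View pics/f.png

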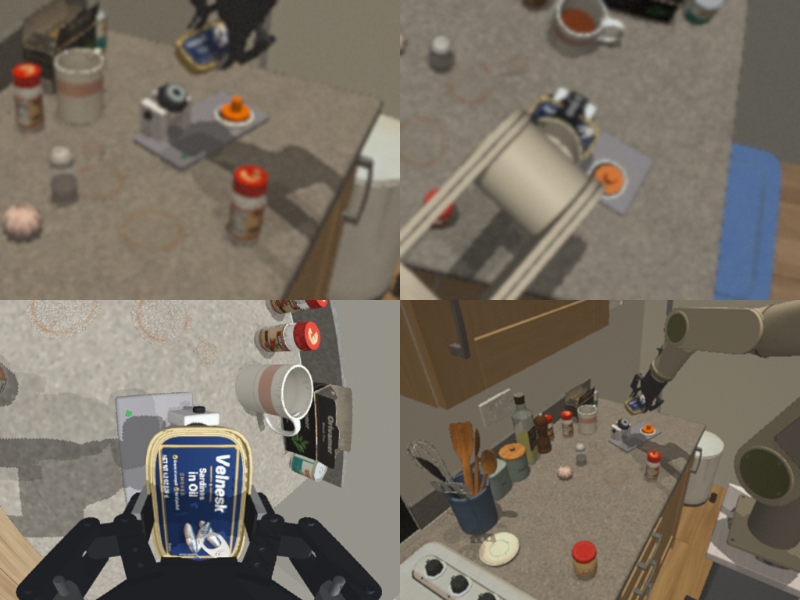

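The cap is seated in the pocket, the tin is held over the lens, and the bystanders stand where they were.

```bash
python3 -c "
from bench import r
print(r.hand_in())"
```

```text
the job is handed in; nothing more can be done
None
```

I handed the job in at about 13 s: the cap is rim-down in the pocket, and the tin is held still facing the lens at 100 mm, by my measurements about 1 mm off centre and square to within 0.2°; no result came back from the judge.

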